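# Fit the keyed plywood gear on a squeeze drive and try it

### The arm

A 7-joint arm with a two-finger parallel gripper is mounted at the origin on the work surface. World frame = base frame: x ahead of the robot, y to its left, z up, the work surface at z = 0. Lengths are in m, angles in rad, forces in N, time in s.
With the tool pointing down it reaches from about 0.4 to 0.85 m from the base axis. Payload 10.4 kg.
Tool frame: the origin (TCP) lies where the fingers leave the gripper's body, on its centre line; the fingertips stand 73 mm ahead of it and the grasp point (between the pads) lies 54 mm ahead of it (robot.nose_length is the distance from the TCP to the fingertips, in m); z points along the fingers, y is the direction in which the jaws open and shut (so a half turn about z gives the same grasp; the last joint's range is limited). The gripper opens to 85 mm and grips with 20 to 120 N. Pads are 22 mm wide; open, the fingers measure 114 mm over their backs; the gripper's body (76 mm by 85 mm) begins 54 mm behind the grasp point. The pads swing forward as they close: fully open they stand 13 mm farther back than shut.
Start: joints at [1.311, 0.332, -0.065, 1.46, 0.022, 1.35, -0.088], TCP at [0.147, -0.608, 0.304] pointing down, gripper open.
Joint ranges: [-2.6, 2.6], [-0.5, 2.12], [-1.47, 1.34], [0.16, 2.42], [-1.27, 4.41], [0.06, 2.06], [-2.6, 2.6]. Speed limits (rad/s): [2.22, 2.22, 2.79, 2.79, 3.14, 3.14, 3.14].

### API

Orientations are given as a 3x3 rotation matrix whose columns are the frame's x, y, z axes.
In Python, from plant import robot, cams, workorder gives the robot as it stands. The module is installed in compiled form; this text tells all that it offers.
- The arm moves only by the tool move_arm, never from a script. Its argument "increments" is a list of rows, each a list of 2 entries, a list of its own where there are three numbers: the shift along the world's x, y, z in cm, then the turn about the world's z in rad. A call has 1 to 8 rows; each row is the pose to reach, as a shift and turn from the pose commanded when the call began; what a row does not reach only later rows make up. A row lasts 1/8 s, in which the tool goes at most 62.5 mm and 10.7 degrees, less where a joint would pass 70% of its speed; a pose out of reach is approached as far as the arm can. A call with a gripper value outside its range is refused whole. "gripper" is the opening, from 0 (shut) to 1 (fully open), set as the call begins (left out, the last holds). The fingers move at their own pace and stop on an object; "force" is the grip in N (left out, the last holds). Time passes only in rows, so rows that repeat a pose let the fingers close. It gives the time, the measured TCP pose, the force and the opening at its end, in the units of the state.
- robot.state(): the state, without advancing time (a new reading comes with each control period).
- cams.read_camera(name): name is "side" or "top" or "wrist"; returns the picture (384x512x3 uint8, blue, green, red); there is no depth.
- cams.calibration(name): a dict with "intrinsics" (3x3 intrinsics, pixels), "view" (4x4, takes a point from world to camera coordinates); the wrist camera has in their place "T_tool_cam" (4x4, takes a point from camera to tool coordinates, whose origin is the TCP and whose axes are the flange's). Camera axes: x right, y up, looking along -z (the intrinsics and any distortion apply to the point x, -y, -z); pixel columns grow to the right and rows downward; lengths in m; the calibration is good to about 2 mm. The wrist camera is an equidistant fisheye: a pixel r from the principal point sees the ray r / f radians off the axis. A picture is of the moment at which its call begins: read the wrist's pose just before it. calibration takes no time and is no camera call.
- workorder.finish_job(): hands the job in, once; it reports no verdict.
The state is a dict: "time_s": time; "joint_pos": joint angles; "joint_vel": joint speeds; "joint_efforts": joint torques, N m; "tcp_pos": TCP position; "tool_rot": TCP orientation; "force": force on the tool from outside, world axes, zero at the start; "moment": the same for the moment, N m; "finger_gap": opening from 0.0 (shut) to 1.0 (fully open).
Only numpy, scipy, OpenCV 4.12 (cv2) and the standard library are available. Lean on these libraries where they do the work, as an engineer would, in place of code of your own. Each camera call takes 0.05 s, during which the arm holds its last target.

### The job

Fit the plywood gear that has a key slot in its bore onto the upright shaft of the squeeze drive, turned so that the slot takes the shaft's key and the gear sits flat, fully home on the shaft's collar. Then try the drive: squeeze the trigger all the way towards the fixed grip and let it spring back. Leave the keyed gear on the shaft and leave the smaller plain-bored gear where it lies.

Things in the scene. Friction and masses are not known exactly. Their poses are not given: they have to be found in the camera images.
- gear_hub (a point): The keyed gear to fit: plywood, 126 mm across, lying flat: 12 mm disc below, on it a square hub 50 x 50 mm whose top is 52 mm above the underside; grip two opposite sides. A 25 mm bore goes right through, with one key slot 11 mm wide reaching to 20.5 mm from the axis. Mass 0.11 to 0.22 kg. Point: on the axis, 26 mm above the underside; z up, x from axis to slot, x and y square to hub sides
- shaft_foot (a point): Foot of the drive's upright shaft: on its axis, at the top of its collar (48 mm across), where the gear's underside comes to rest, 56 mm above the table. Shaft 23 mm in diameter. From collar to 20 mm above it a key 8 mm wide stands out to 19 mm from the axis; a gear not lined up rests on the key, 20 mm too high. z up, x from axis to key
- shaft_tip (a point): Tip of the same shaft, 45 mm above the collar; the shaft is plain round above the key and tapers over its last 9 mm to 12 mm across. The shaft is geared to the trigger: squeezing turns it anticlockwise seen from above, 3 rad for each rad of trigger; it returns with the trigger. Axes as shaft_foot
- grip_mid (a point): Middle of the drive's fixed grip, 40 mm above the table: a level wooden bar 20 mm thick (along x here), 16 to 54 mm above the table, running along y out of the drive's case (100 mm square, top at 50 mm), ending 45 mm from here in -y; the shaft's axis is 125 mm from here in +y. The trigger lies along its +x side. Below is a base plate 8 mm thick. The drive is fixed to the table
- trigger_pad (a point): Point to squeeze on the trigger, in the middle of its thickness, 40 mm above the table, 75 mm from its hinge: a straight dark steel lever 9 mm thick, 105 mm long, 22 to 52 mm above the table, hinged about an upright axis at the case. At this point grip and lever together are 44 mm across at rest, 29 mm when fully squeezed
- trigger (a joint): Angle of the trigger, rad: 0 at rest, 0.2 fully squeezed against the grip (15 mm of travel at trigger_pad); a spring returns it, 3 N at the pad at the start and 9 N at the end
- plain_hub (a point): The other gear, not to be used: plywood, 92 mm across, 12 mm disc, round hub 40 mm in diameter with its top 40 mm above the underside, plain bore without a slot. Point: on its axis, 20 mm above its underside
Not all that is in view belongs to the job. Leave any blue look-alike of the part that bears gear_hub alone.

How it is judged:
By the outcome, as a careful person would: the job done as asked, in the order asked, and still so for the second after the job is handed in, with the robot touching nothing.
It also fails if it takes over 48 s, if anything falls off the work surface, if the arm or the gripper's body presses on something with over 40 N, if the wrist force passes 120 N, or if a joint passes its speed limit or range.

## Working session

There is one attempt and no reset: what is moved stays moved. The work goes in short steps, Python scripts to look and compute and a tool call to move; the robot and the scene stay as the last step left them, time stands still between calls to the robot, and variables do not carry over. Pictures are saved under pics/ and viewed, and the job is handed in when it is done.

Besides the shell and the picture viewer there is one more tool, called after "Call:" in YAML: its name, and indented under it one key for each argument. move_arm: Moves the arm, as the interface text tells. Its arguments: {"type":"object","properties":{"increments":{"type":"array","items":{"type":"array"}},"gripper":{"type":"number"},"force":{"type":"number"}},"required":["increments"]}

```bash
mkdir -p pics; python3 - <<'E'
from plant import robot,cams,workorder
import cv2,numpy as np
np.set_printoptions(precision=4,suppress=True)
s=robot.state()
for n in('top','side','wrist'):
    im=cams.read_camera(n); cv2.imwrite(f'pics/{n}0.png',im); 
    print(n,cams.calibration(n))
print(s)
E
```

```text
top {'intrinsics': array([[405.824 ,   0.    , 254.1613],
       [  0.    , 405.824 , 186.335 ],
       [  0.    ,   0.    ,   1.    ]]), 'view': array([[ 0.0051, -0.9995, -0.0302,  0.0819],
       [ 0.9955,  0.0022,  0.0951, -0.5178],
       [-0.095 , -0.0305,  0.995 , -0.9108],
       [ 0.    ,  0.    ,  0.    ,  1.    ]])}
side {'intrinsics': array([[393.5132,   0.    , 255.8383],
       [  0.    , 393.5132, 187.5383],
       [  0.    ,   0.    ,   1.    ]]), 'view': array([[-0.9983, -0.0584,  0.0062,  0.4813],
       [ 0.0422, -0.6412,  0.7662, -0.0578],
       [-0.0408,  0.7651,  0.6426, -0.9525],
       [ 0.    ,  0.    ,  0.    ,  1.    ]])}
wrist {'intrinsics': array([[297.3186,   0.    , 256.5707],
       [  0.    , 297.3186, 189.3275],
       [  0.    ,   0.    ,   1.    ]]), 'T_tool_cam': array([[ 0.0005,  0.9547,  0.2975,  0.0759],
       [ 1.    , -0.0006, -0.    ,  0.0006],
       [ 0.0001,  0.2975, -0.9547, -0.0705],
       [ 0.    ,  0.    ,  0.    ,  1.    ]])}
{'time_s': 0.0, 'joint_pos': array([ 1.3114,  0.3329, -0.0647,  1.461 ,  0.0216,  1.3499, -0.0885]), 'joint_vel': array([-0.0014, -0.0006, -0.001 ,  0.0005,  0.0004,  0.0024, -0.    ]), 'joint_efforts': array([ -0.0012, -62.5441,   0.0484, -39.1612,   0.0161,   0.0097,
         0.    ]), 'tcp_pos': array([ 0.1465, -0.6073,  0.3031]), 'tool_rot': array([[ 0.9721,  0.2346, -0.0004],
       [ 0.2346, -0.9721,  0.0014],
       [-0.0001, -0.0015, -1.    ]]), 'force': array([ 0.1246, -0.4349, -0.1189]), 'moment': array([0.0355, 0.003 , 0.0334]), 'finger_gap': 0.995417846397887}
```

View pics/top0.png

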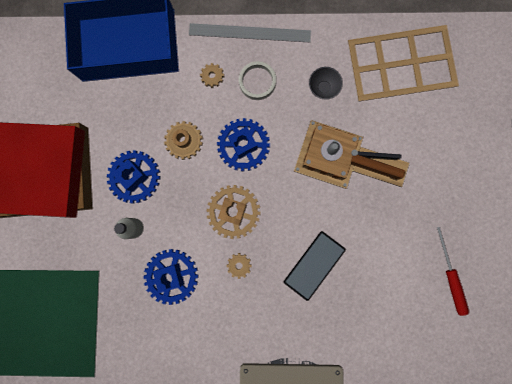

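View pics/side0.png

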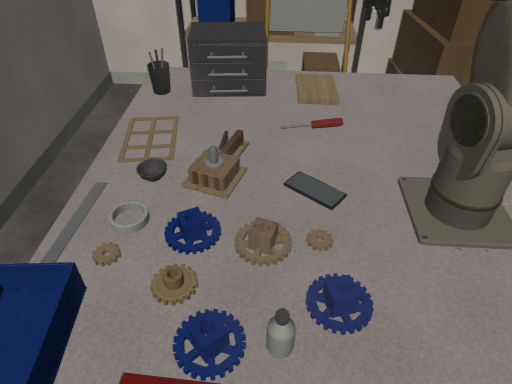

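View pics/wrist0.png

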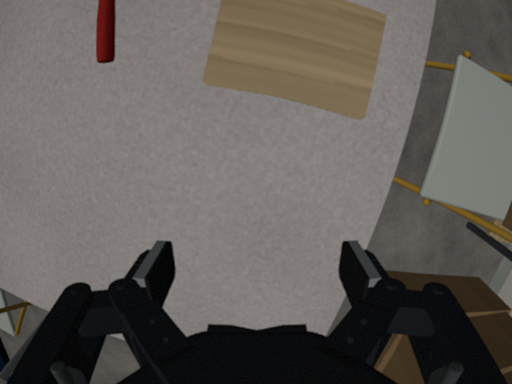

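Top view: candidates for the keyed gear are the plywood gear with a square hub at (233,211), the plain round-hub gear (183,140), blue look-alikes at (243,144), (133,176), (171,277), and small loose gears at (211,75), (239,265). I choose (233,211). The drive's shaft is at about (333,150), with the grip running to (405,175) and the trigger at about (380,155).

```bash
python3 - <<'E'
import cv2,numpy as np
t=cv2.imread('pics/top0.png')
a=cv2.resize(t[178:245,198:268],(560,536),interpolation=cv2.INTER_CUBIC)
b=cv2.resize(t[115:195,290:415],(750,480),interpolation=cv2.INTER_CUBIC)
cv2.imwrite('pics/tg.png',a);cv2.imwrite('pics/td.png',b)
s=cv2.imread('pics/side0.png')
cv2.imwrite('pics/sd.png',cv2.resize(s[125:275,180:300],(480,600),interpolation=cv2.INTER_CUBIC))
E
```

```text
(no output)
```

View pics/tg.png

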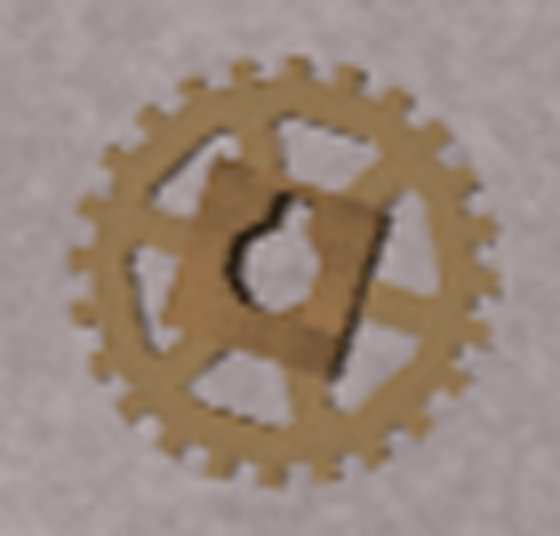

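View pics/td.png

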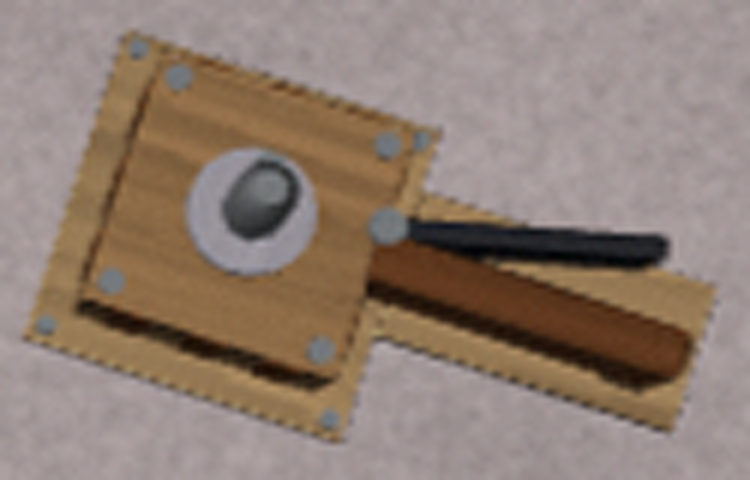

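View pics/sd.png

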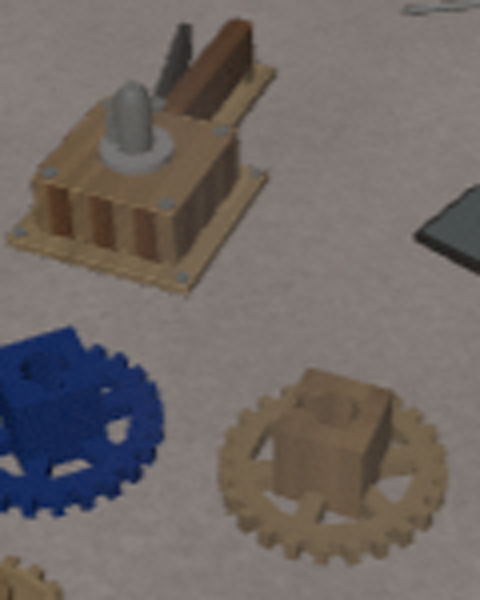

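```bash
cat > h.py <<'E'
import numpy as np,cv2
from plant import robot,cams
np.set_printoptions(precision=4,suppress=True)
def ray(name,px):
    c=cams.calibration(name);K=c['intrinsics'];V=c['view']
    u,v=px;d=np.array([(u-K[0,2])/K[0,0],-(v-K[1,2])/K[1,1],-1.])
    R=V[:3,:3];return -R.T@V[:3,3],R.T@d
def plane(name,px,z):
    o,d=ray(name,px);return (o+d*(z-o[2])/d[2])
def proj(name,P):
    c=cams.calibration(name);K=c['intrinsics'];V=c['view']
    p=V[:3,:3]@P+V[:3,3];return K[0,0]*p[0]/-p[2]+K[0,2],K[1,1]*-p[1]/-p[2]+K[1,2]
def wray(px,s,):
    c=cams.calibration('wrist');K=c['intrinsics'];T=c['T_tool_cam']
    x=(px[0]-K[0,2]);y=(px[1]-K[1,2]);r=np.hypot(x,y);th=r/K[0,0]
    d=np.array([np.sin(th)*x/max(r,1e-9),-np.sin(th)*y/max(r,1e-9),-np.cos(th)])
    R=s['tool_rot'];return s['tcp_pos']+R@T[:3,3],R@T[:3,:3]@d
def wplane(px,z,s):
    o,d=wray(px,s);return o+d*(z-o[2])/d[2]
def wproj(P,s):
    c=cams.calibration('wrist');K=c['intrinsics'];T=c['T_tool_cam']
    p=T[:3,:3].T@(s['tool_rot'].T@(P-s['tcp_pos'])-T[:3,3])
    th=np.arctan2(np.hypot(p[0],p[1]),-p[2]);a=np.hypot(p[0],p[1])
    return K[0,2]+K[0,0]*th*p[0]/a,K[1,2]+K[0,0]*th*-p[1]/a
E
python3 - <<'E'
from h import *
g=lambda x,y:(198+(x+.5)/8-.5,178+(y+.5)/8-.5)
for p in [(222,158),(388,210),(335,378),(165,325)]: print(plane('top',g(*p),.052))
print('bore',plane('top',g(275,262),.052),'slot',plane('top',g(300,203),.052))
d=lambda x,y:(290+(x+.5)/6-.5,115+(y+.5)/6-.5)
for n,p,z in [('collar',(253,211),.056),('tip',(272,182),.101),('hinge',(388,226),.052),('trigend',(665,243),.052),('gripend1',(692,340),.054),('c1',(155,52),.05),('c2',(82,300),.05),('c3',(335,372),.05),('c4',(415,135),.05),('grip root',(372,270),.054)]:
    print(n,plane('top',d(*p),z))
E
```

```text
[0.4901 0.1476 0.052 ]
[0.4757 0.1009 0.052 ]
[0.4289 0.1154 0.052 ]
[0.4434 0.163  0.052 ]
bore [0.4611 0.1324 0.052 ] slot [0.4776 0.1256 0.052 ]
collar [ 0.5973 -0.0906  0.056 ]
tip [ 0.5993 -0.0902  0.101 ]
hinge [ 0.5924 -0.1414  0.052 ]
trigend [ 0.5859 -0.2438  0.052 ]
gripend1 [ 0.5492 -0.252   0.054 ]
c1 [ 0.6595 -0.0554  0.05  ]
c2 [ 0.5647 -0.0273  0.05  ]
c3 [ 0.5376 -0.1212  0.05  ]
c4 [ 0.6274 -0.1525  0.05  ]
grip root [ 0.5754 -0.1347  0.054 ]
```

Call:
move_arm:
  increments:
    - [[45.2,51.7,0],-0.54]
    - [[45.2,51.7,0],-0.54]
    - [[45.2,51.7,0],-0.54]
    - [[45.2,51.7,0],-0.54]
    - [[45.2,51.7,0],-0.54]
    - [[45.2,51.7,0],-0.54]
    - [[45.2,51.7,0],-0.54]
    - [[45.2,51.7,0],-0.54]

```text
time_s: 1.15
tcp_pos: [0.4734, -0.2334, 0.304]
tool_rot: [[0.954, -0.299, 0.0], [-0.299, -0.954, -0.0], [0.0, 0.0, -1.0]]
force: [0.6, -1.1, -1.1]
finger_gap: 0.997
```

Call:
move_arm:
  increments:
    - [[12.4,14.1,0],0]
    - [[12.4,14.1,0],0]
    - [[12.4,14.1,0],0]
    - [[12.4,14.1,0],0]
    - [[12.4,14.1,0],0]
    - [[12.4,14.1,0],0]

```text
time_s: 1.9
tcp_pos: [0.5959, -0.0955, 0.3039]
tool_rot: [[0.954, -0.301, -0.0], [-0.301, -0.954, -0.001], [-0.0, 0.001, -1.0]]
force: [-1.0, 0.4, -1.1]
finger_gap: 1.002
```

```bash
python3 - <<'E'
from h import *
import pickle
s=robot.state();im=cams.read_camera('wrist');cv2.imwrite('pics/w1.png',im);pickle.dump(s,open('w1.pkl','wb'))
print(s['tcp_pos'],s['tool_rot'],s['joint_pos'],s['time_s'])
print(wproj(np.array([.598,-.0904,.056]),s))
E
```

```text
[ 0.5959 -0.0955  0.3039] [[ 0.9537 -0.3006 -0.0004]
 [-0.3006 -0.9537 -0.0008]
 [-0.0001  0.0009 -1.    ]] [ 0.4677  0.3244 -0.482   1.5005  0.1527  1.3542 -1.9018] 1.9
(np.float64(250.81806330585133), np.float64(168.9646259820246))
```

View pics/w1.png

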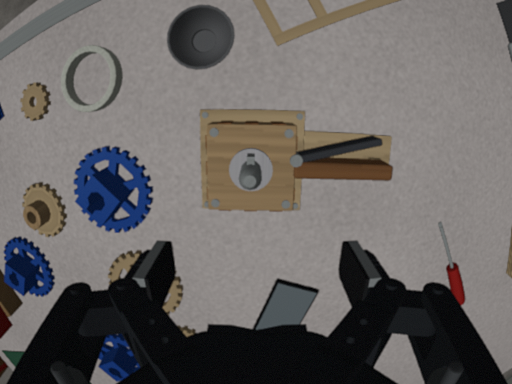

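The wrist view shows the collar centred at about (251,170) with the key pointing up to (250,156).

```bash
python3 - <<'E'
import cv2
t=cv2.imread('pics/w1.png')
cv2.imwrite('pics/w1c.png',cv2.resize(t[135:205,215:285],(560,560),interpolation=cv2.INTER_CUBIC))
E
```

```text
(no output)
```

View pics/w1c.png

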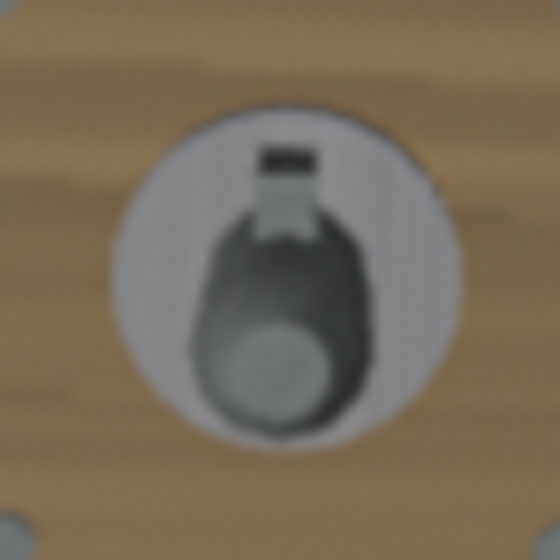

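```bash
python3 - <<'E'
from h import *
import pickle
s=pickle.load(open('w1.pkl','rb'))
g=lambda x,y:(215+(x+.5)/8-.5,135+(y+.5)/8-.5)
c=wplane(g(287,277),.056,s);t=wplane(g(275,371),.101,s)
ko=wplane(g(289,174),.076,s);kb=wplane(g(288,149),.056,s)
kl=wplane(g(258,174),.076,s);kr=wplane(g(319,174),.076,s);k2=wplane(g(288,230),.076,s)
print(c,t,ko,kb,kl,kr)
a=lambda v:np.degrees(np.arctan2(v[1],v[0]))
for v in(ko-c,ko-t,kb-c,ko-k2):print(np.linalg.norm(v[:2]),a(v))
w=kl-kr;print('w',np.linalg.norm(w),a(w)-90)
# drive body angle
im=cv2.imread('pics/w1.png')
cr=[(206,122),(295,126),(296,205),(207,205)]
E
python3 - <<'E'
import cv2
t=cv2.imread('pics/w1.png')
cv2.imwrite('pics/w1d.png',cv2.resize(t[95:220,190:400],(798,475),interpolation=cv2.INTER_CUBIC))
E
```

```text
[ 0.5979 -0.0899  0.056 ] [ 0.5973 -0.0892  0.101 ] [ 0.6151 -0.0961  0.076 ] [ 0.6149 -0.0955  0.056 ] [ 0.6163 -0.0924  0.076 ] [ 0.614  -0.0998  0.076 ]
0.018326470544714143 -19.78918854785012
0.019135110371703002 -21.336786668168426
0.017904155807011247 -18.178353179087892
0.007326360180600871 -18.7322480379865
w 0.007782334642124989 -17.55156747416281
```

View pics/w1d.png

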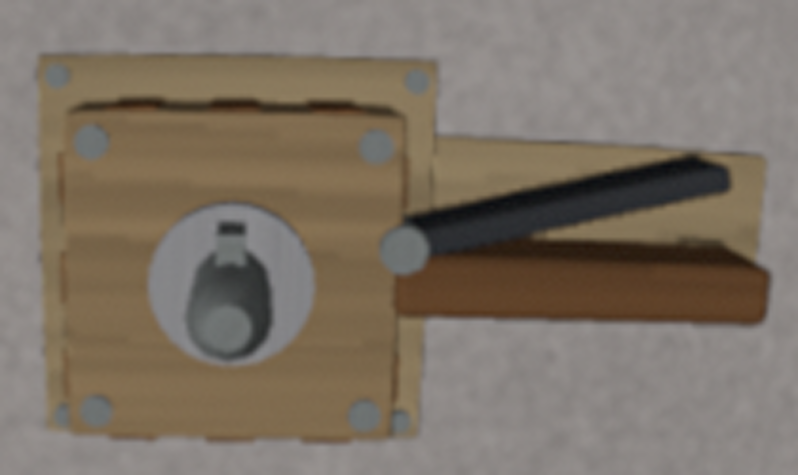

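Call:
move_arm:
  increments:
    - [[-13.6,22.7,0],0]
    - [[-13.6,22.7,0],0]
    - [[-13.6,22.7,0],0]
    - [[-13.6,22.7,0],0]
    - [[-13.6,22.7,0],0]
    - [[-13.6,22.7,0],0]
    - [[-13.6,22.7,0],0]

```text
time_s: 2.82
tcp_pos: [0.4614, 0.1309, 0.3039]
tool_rot: [[0.953, -0.302, 0.0], [-0.302, -0.953, -0.0], [0.0, 0.0, -1.0]]
force: [-1.0, -0.3, 0.9]
finger_gap: 1.001
```

```bash
python3 - <<'E'
from h import *
import pickle
s=robot.state();im=cams.read_camera('wrist');cv2.imwrite('pics/w2.png',im);pickle.dump(s,open('w2.pkl','wb'))
print(s['tcp_pos'],s['tool_rot'],s['joint_pos'],s['time_s'],s['force'])
u,v=map(int,wproj(np.array([.46,.1317,.04]),s));print(u,v)
cv2.imwrite('pics/w2c.png',cv2.resize(im[v-50:v+50,u-50:u+50],(600,600),interpolation=cv2.INTER_CUBIC))
E
```

```text
[0.4614 0.1309 0.3039] [[ 0.9535 -0.3015  0.0001]
 [-0.3015 -0.9535 -0.0004]
 [ 0.0002  0.0003 -1.    ]] [ 0.2811  0.0515 -0.6651  1.8011  0.0334  1.3001 -2.2695] 2.825 [-0.9778 -0.2969  0.8545]
255 167
```

View pics/w2c.png

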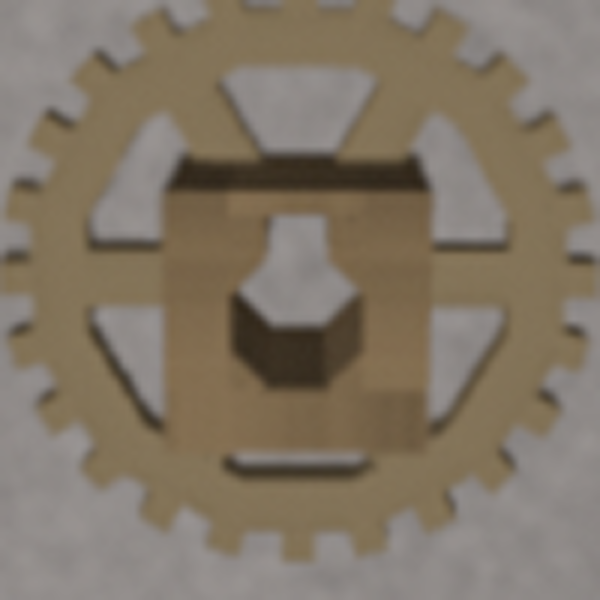

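```bash
python3 - <<'E'
from h import *
import pickle
s=pickle.load(open('w2.pkl','rb'))
g=lambda x,y:(205+(x+.5)/6-.5,117+(y+.5)/6-.5)
P=[wplane(g(*p),.052,s) for p in[(165,190),(433,190),(430,452),(165,452)]]
for p in P:print(p)
m=sum(P)/4;print(m)
a=lambda v:np.degrees(np.arctan2(v[1],v[0]))
print(a(P[0]-P[3]),a(P[1]-P[2]),a(P[0]-P[1])-90,a(P[3]-P[2])-90)
sl=wplane(g(298,216),.052,s);print(a(sl-m),np.linalg.norm(sl-m), wplane(g(296,327),.0,s))
print(s['tool_rot'].T@(m-s['tcp_pos']))
E
```

```text
[0.4913 0.149  0.052 ]
[0.4765 0.1023 0.052 ]
[0.4284 0.1171 0.052 ]
[0.4436 0.1652 0.052 ]
[0.4599 0.1334 0.052 ]
-18.731221881526146 -17.171985122818764 -17.55367647226305 -17.50818995329034
-17.556441639033775 0.020234374844123427 [0.4473 0.1383 0.    ]
[-0.0022 -0.002   0.2519]
```

Call:
move_arm:
  increments:
    - [[-0.15,0.2,-6],0]
    - [[-0.15,0.2,-12],0]
    - [[-0.15,0.2,-17],0]
    - [[-0.15,0.2,-20],0]
    - [[-0.15,0.2,-21.2],0]
    - [[-0.15,0.2,-21.2],0]

```text
time_s: 3.62
tcp_pos: [0.4593, 0.1344, 0.0919]
tool_rot: [[0.954, -0.3, -0.001], [-0.3, -0.954, 0.0], [-0.001, 0.0, -1.0]]
force: [0.7, 0.9, 0.8]
finger_gap: 0.998
```

Call:
move_arm:
  increments:
    - [[0,0,0],0]
    - [[0,0,0],0]
    - [[0,0,0],0]
    - [[0,0,0],0]
    - [[0,0,0],0]
    - [[0,0,0],0]
  gripper: 0.4
  force: 40

```text
time_s: 4.38
tcp_pos: [0.4598, 0.1351, 0.0932]
tool_rot: [[0.954, -0.299, 0.002], [-0.299, -0.954, -0.0], [0.002, -0.001, -1.0]]
force: [-1.6, -0.0, 6.2]
finger_gap: 0.58
```

Call:
move_arm:
  increments:
    - [[0,0,3],0]
    - [[0,0,8],0]
    - [[0,0,13],0]
    - [[0,0,16],0]
    - [[6.9,-11.2,16],0]
    - [[13.6,-22.4,16],0]
    - [[13.6,-22.4,16],0]
    - [[13.6,-22.4,16],0]
  gripper: 0.3

```text
time_s: 5.38
tcp_pos: [0.5895, -0.0805, 0.2526]
tool_rot: [[0.954, -0.298, 0.001], [-0.298, -0.954, -0.001], [0.001, 0.0, -1.0]]
force: [0.6, 0.1, -0.8]
finger_gap: 0.578
```

```bash
python3 - <<'E'
from h import *
import pickle
s=robot.state();im=cams.read_camera('wrist');cv2.imwrite('pics/w3.png',im);pickle.dump(s,open('w3.pkl','wb'))
print(s['tcp_pos'],s['tool_rot'],s['joint_pos'],s['time_s'],s['force'],s['finger_gap'])
E
```

```text
[ 0.5895 -0.0805  0.2526] [[ 0.9544 -0.2984  0.001 ]
 [-0.2984 -0.9544 -0.0005]
 [ 0.0011  0.0002 -1.    ]] [ 0.4692  0.343  -0.5058  1.5915  0.1731  1.2508 -1.9403] 5.375 [ 0.6059  0.146  -0.7671] 0.5776518557498217
```

View pics/w3.png

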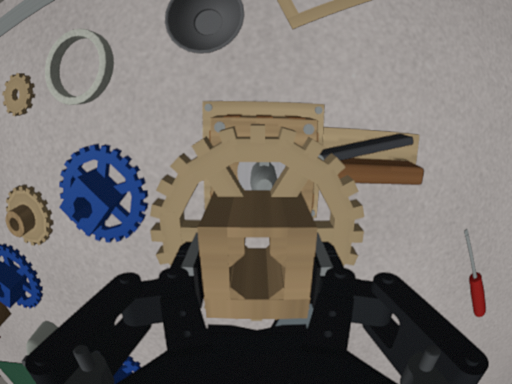

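```bash
python3 - <<'E'
import cv2
t=cv2.imread('pics/w3.png')
cv2.imwrite('pics/w3c.png',cv2.resize(t[180:330,180:340],(640,600),interpolation=cv2.INTER_CUBIC))
E
```

```text
(no output)
```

View pics/w3c.png

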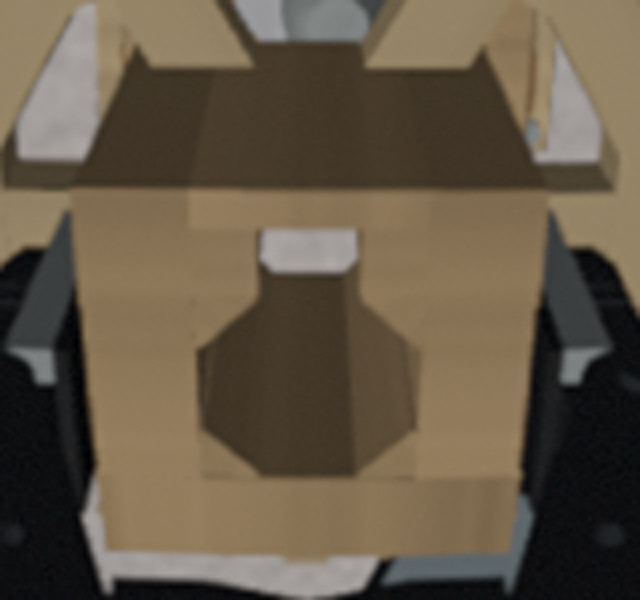

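```bash
python3 - <<'E'
from h import *
import pickle
s=pickle.load(open('w3.pkl','rb'))
g=lambda x,y:(180+(x+.5)/4-.5,180+(y+.5)/4-.5)
for dz in(.038,.0405,.043):
    P=[s['tool_rot'].T@(wplane(g(*p),s['tcp_pos'][2]-dz,s)-s['tcp_pos']) for p in[(72,190),(548,188),(512,553),(107,550)]]
    m=sum(P)/4;print(dz,m,[np.round(np.linalg.norm(P[i]-P[(i+1)%4])*1e3,1) for i in range(4)])
    e=P[0]-P[1];print(np.degrees(np.arctan2(e[0],e[1])))
print(s['tool_rot'].T@(np.array([.5979,-.0899,.056])-s['tcp_pos']),robot.state()['tcp_pos'])
E
```

```text
0.038 [0.0021 0.001  0.038 ] [np.float64(48.3), np.float64(49.1), np.float64(48.8), np.float64(48.4)]
-179.69994319083986
0.0405 [0.0004 0.001  0.0405] [np.float64(49.4), np.float64(50.2), np.float64(49.9), np.float64(49.5)]
-179.6999431908399
0.043 [-0.0013  0.001   0.043 ] [np.float64(50.5), np.float64(51.3), np.float64(51.0), np.float64(50.6)]
-179.69994319083995
[0.0106 0.0064 0.1967] [ 0.5917 -0.0901  0.2516]
```

Call:
move_arm:
  increments:
    - [[0.5,0.1,-1],0]
    - [[0.5,0.1,-3],0]
    - [[0.5,0.1,-4.6],0]
    - [[0.5,0.1,-4.6],0]
    - [[0.5,0.1,-4.6],0]
    - [[0.5,0.1,-4.6],0]

```text
time_s: 6.18
tcp_pos: [0.594, -0.0776, 0.2067]
tool_rot: [[0.954, -0.298, 0.001], [-0.298, -0.954, -0.0], [0.001, -0.0, -1.0]]
force: [-0.6, 0.0, -0.3]
finger_gap: 0.582
```

```bash
python3 - <<'E'
from h import *
s=robot.state()
print(s['tcp_pos'],s['time_s'],s['force'])
for n in('side','top','wrist'):
    im=cams.read_camera(n);cv2.imwrite(f'pics/{n}4.png',im)
    if n=='side': cv2.imwrite('pics/side4c.png',cv2.resize(im[90:230,150:290],(600,600),interpolation=cv2.INTER_CUBIC))
    if n=='wrist': cv2.imwrite('pics/wrist4c.png',cv2.resize(im[100:330,130:390],(780,690*1),interpolation=cv2.INTER_CUBIC)[:600])
print(robot.state()['tcp_pos'])
E
```

```text
[ 0.594  -0.0776  0.2067] 6.175 [-0.6092  0.0268 -0.2704]
[ 0.5939 -0.0777  0.2064]
```

View pics/side4c.png

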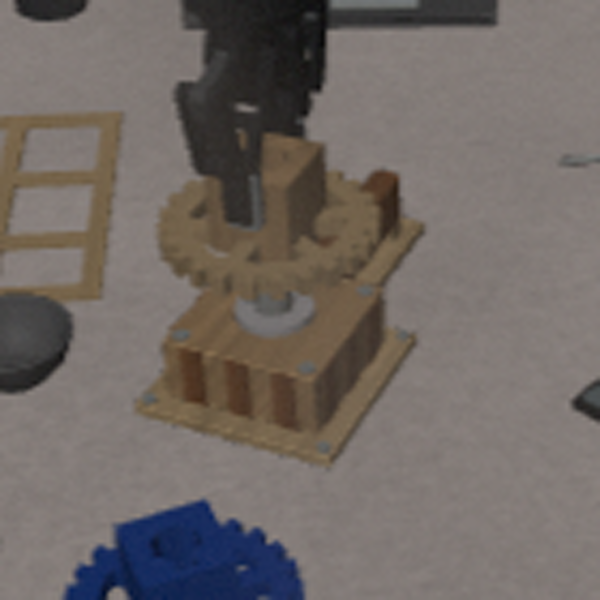

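View pics/wrist4c.png

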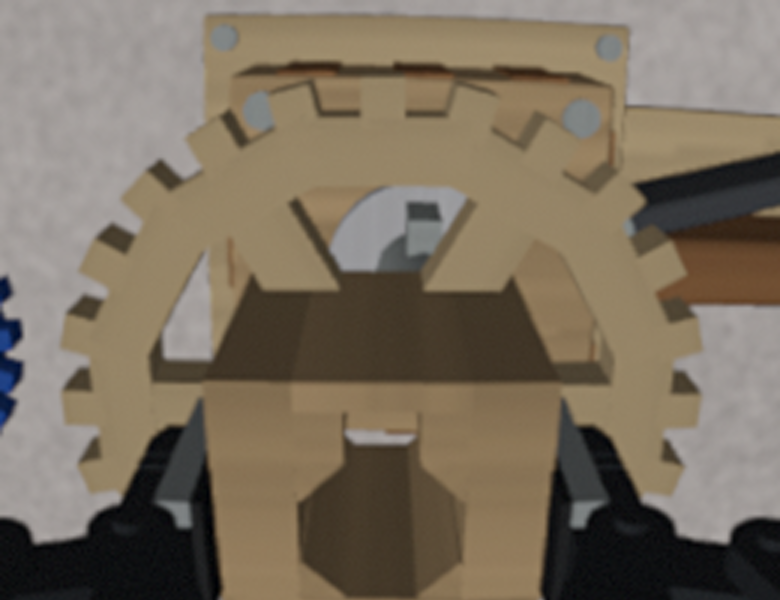

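Call:
move_arm:
  increments:
    - [[0.38,-1.12,0],0]
    - [[0.38,-1.12,0],0]
    - [[0.38,-1.12,0],0]
    - [[0.38,-1.12,0],0]

```text
time_s: 6.82
tcp_pos: [0.5975, -0.0887, 0.2059]
tool_rot: [[0.954, -0.298, -0.0], [-0.298, -0.954, 0.0], [-0.0, -0.0, -1.0]]
force: [-0.4, 0.0, -1.9]
finger_gap: 0.581
```

```bash
python3 - <<'E'
from h import *
import pickle
s=robot.state()
print(s['tcp_pos'],s['time_s'],s['force'],s['tool_rot'])
im=cams.read_camera('wrist');cv2.imwrite(f'pics/wrist5.png',im);pickle.dump(s,open('w5.pkl','wb'))
cv2.imwrite('pics/wrist5c.png',cv2.resize(im[140:320,150:370],(733,600),interpolation=cv2.INTER_CUBIC))
im=cams.read_camera('side');cv2.imwrite(f'pics/side5.png',im)
cv2.imwrite('pics/side5c.png',cv2.resize(im[120:200,170:250],(600,600),interpolation=cv2.INTER_CUBIC))
print(robot.state()['tcp_pos'])
E
```

```text
[ 0.5975 -0.0887  0.2059] 6.825 [-0.3697  0.0235 -1.8515] [[ 0.9545 -0.2984 -0.0001]
 [-0.2984 -0.9545  0.0001]
 [-0.0001 -0.0001 -1.    ]]
[ 0.5975 -0.0887  0.206 ]
```

View pics/wrist5c.png

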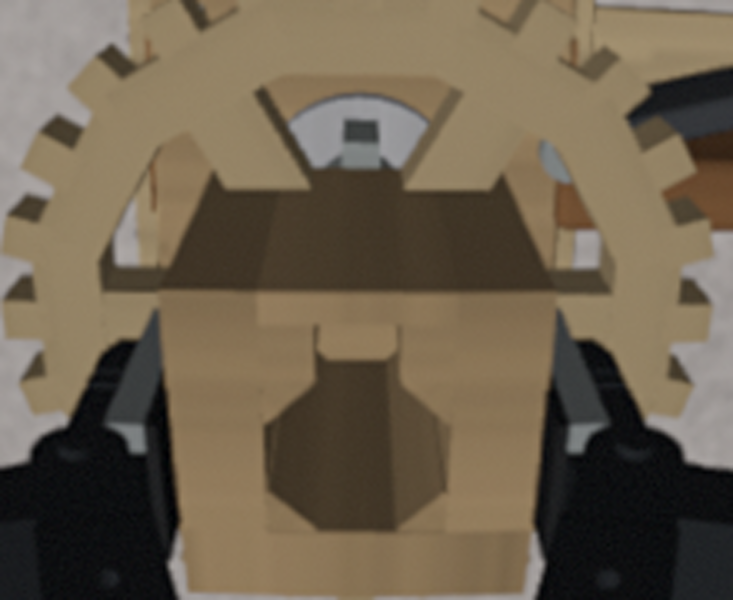

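View pics/side5c.png

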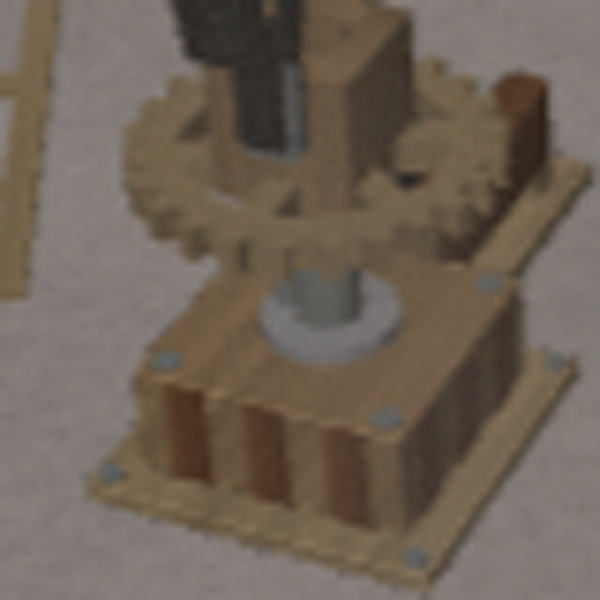

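Call:
move_arm:
  increments:
    - [[0.02,0,-0.8],0]
    - [[0.02,0,-1.6],0]
    - [[0.02,0,-2.2],0]
    - [[0.02,0,-2.8],0]
    - [[0.02,0,-3.2],0]
    - [[0.02,0,-3.2],0]

```text
time_s: 7.68
tcp_pos: [0.5976, -0.0889, 0.1736]
tool_rot: [[0.954, -0.299, -0.0], [-0.299, -0.954, 0.0], [-0.0, 0.0, -1.0]]
force: [-0.3, 0.6, -1.3]
finger_gap: 0.582
```

Underside about 81 mm: over the taper with no contact force. On down past the key top.

Call:
move_arm:
  increments:
    - [[0,0,-0.4],0]
    - [[0,0,-0.8],0]
    - [[0,0,-1.2],0]
    - [[0,0,-1.6],0]
    - [[0,0,-1.6],0]

```text
time_s: 8.3
tcp_pos: [0.5975, -0.0889, 0.1576]
tool_rot: [[0.954, -0.299, -0.001], [-0.299, -0.954, 0.0], [-0.001, 0.0, -1.0]]
force: [0.1, -1.0, -1.2]
finger_gap: 0.574
```

Call:
move_arm:
  increments:
    - [[0,0,-0.3],0]
    - [[0,0,-0.6],0]
    - [[0,0,-0.9],0]
    - [[0,0,-1.0],0]
    - [[0,0,-1.0],0]

```text
time_s: 8.93
tcp_pos: [0.5978, -0.0889, 0.1491]
tool_rot: [[0.954, -0.299, 0.0], [-0.299, -0.954, -0.001], [0.0, 0.001, -1.0]]
force: [-6.0, -0.0, 10.7]
finger_gap: 0.576
```

Call:
move_arm:
  increments:
    - [[0,0,0.1],0]
    - [[0,0,0.1],0]
    - [[0,0,0.1],0]
    - [[0,0,0.1],0]
  gripper: 1.0

```text
time_s: 9.43
tcp_pos: [0.5977, -0.0889, 0.1488]
tool_rot: [[0.954, -0.299, -0.0], [-0.299, -0.954, -0.0], [-0.0, 0.0, -1.0]]
force: [-0.9, 0.9, -0.0]
finger_gap: 1.004
```

Call:
move_arm:
  increments:
    - [[0,0,4],0]
    - [[0,0,9],0]
    - [[0,0,14],0]
    - [[0,0,15],0]
    - [[0,0,15],0]

```text
time_s: 10.05
tcp_pos: [0.5978, -0.0889, 0.2991]
tool_rot: [[0.954, -0.299, 0.001], [-0.299, -0.954, -0.0], [0.001, 0.0, -1.0]]
force: [-0.4, -0.2, 0.1]
finger_gap: 1.005
```

```bash
python3 - <<'E'
from h import *
import pickle
s=robot.state()
print(s['tcp_pos'],s['time_s'],s['force'],s['joint_pos'])
im=cams.read_camera('wrist');cv2.imwrite(f'pics/wrist6.png',im);pickle.dump(s,open('w6.pkl','wb'))
cv2.imwrite('pics/wrist6c.png',cv2.resize(im[70:270,150:420],(780,578),interpolation=cv2.INTER_CUBIC))
im=cams.read_camera('side');cv2.imwrite(f'pics/side6.png',im)
cv2.imwrite('pics/side6c.png',cv2.resize(im[120:210,170:260],(600,600),interpolation=cv2.INTER_CUBIC))
E
```

```text
[ 0.5978 -0.0889  0.2991] 10.05 [-0.3814 -0.2462  0.1272] [ 0.4747  0.3322 -0.5056  1.5048  0.1631  1.3458 -1.918 ]
```

View pics/wrist6c.png

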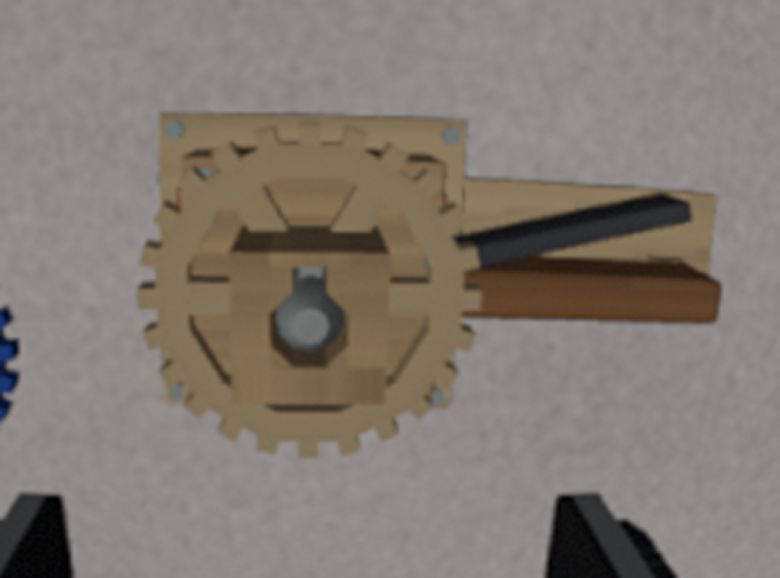

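View pics/side6c.png

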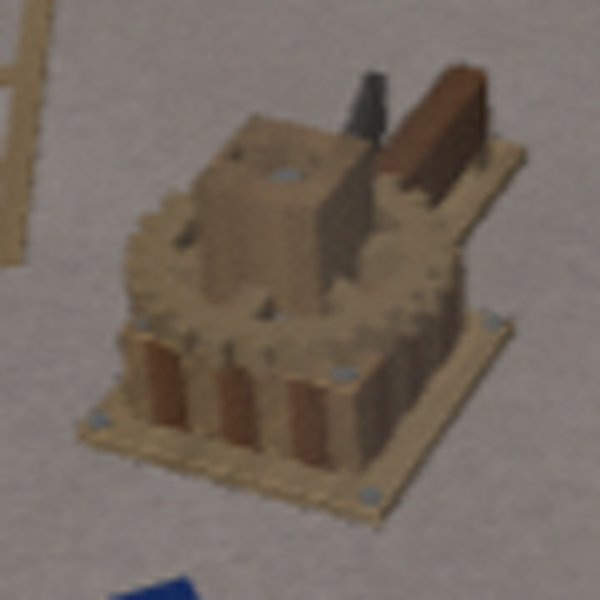

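Gear is seated: the slot shows the key and the shaft tip is central at (305,325); the side view shows it flat on the collar. Now I measure the grip and lever.

```bash
python3 - <<'E'
import cv2
t=cv2.imread('pics/wrist6.png')
cv2.imwrite('pics/wrist6d.png',cv2.resize(t[125:190,300:405],(105*7,65*7),interpolation=cv2.INTER_CUBIC))
E
```

```text
(no output)
```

View pics/wrist6d.png

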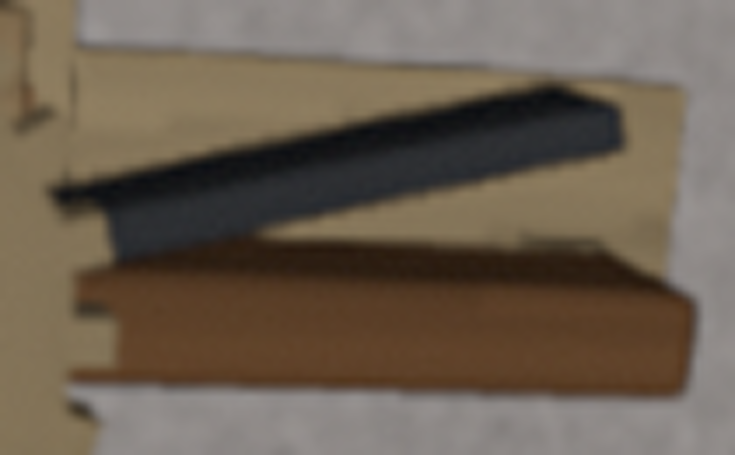

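```bash
python3 - <<'E'
from h import *
import pickle
s=pickle.load(open('w6.pkl','rb'))
g=lambda x,y:(300+(x+.5)/7-.5,125+(y+.5)/7-.5)
a=np.radians(-17.6);X=np.array([np.cos(a),np.sin(a)]);Y=np.array([-np.sin(a),np.cos(a)])
S=np.array([.5979,-.0899]);G=S-.125*Y
print('grip mid',G)
for n,p,z in[('grip',(692,300),.054),('grip',(685,393),.054),('grip',(75,275),.054),('grip',(70,378),.054),('lev',(620,110),.052),('lev',(622,150),.052),('lev',(105,200),.052),('lev',(115,262),.052)]:
    q=wplane(g(*p),z,s)[:2];print(n,q,(q-G)@X,(q-G)@Y)
print('target',G+.0045*X,'body')
E
```

```text
grip mid [ 0.5601 -0.209 ]
grip [ 0.5527 -0.2504] 0.005493670200471088 -0.04168641606653819
grip [ 0.537  -0.2464] -0.010754472309434004 -0.042575995750796077
grip [ 0.5871 -0.1479] 0.007251887564273536 0.06640179160908927
grip [ 0.5711 -0.1429] -0.009490769754623917 0.0663503036395374
lev [ 0.5874 -0.2443] 0.0366598281748041 -0.02533780781653891
lev [ 0.5808 -0.2432] 0.030031536297188362 -0.026350691468611617
lev [ 0.5968 -0.1559] 0.018941289092894917 0.061783159952455174
lev [ 0.5867 -0.1549] 0.009020879840809268 0.05967295247527223
target [ 0.5644 -0.2104] body
```

Call:
move_arm:
  increments:
    - [[-3.4,-12.1,0],1.565]
    - [[-3.4,-12.1,0],1.565]
    - [[-3.4,-12.1,0],1.565]
    - [[-3.4,-12.1,0],1.565]
    - [[-3.4,-12.1,0],1.565]
    - [[-3.4,-12.1,0],1.565]
    - [[-3.4,-12.1,0],1.565]
    - [[-3.4,-12.1,0],1.565]

```text
time_s: 11.15
tcp_pos: [0.5632, -0.2098, 0.2971]
tool_rot: [[0.381, 0.925, -0.002], [0.925, -0.381, 0.001], [0.0, -0.003, -1.0]]
force: [-0.5, -0.9, 0.8]
finger_gap: 1.0
```

Call:
move_arm:
  increments:
    - [[0,0,0],0.072]
    - [[0,0,0],0.072]
    - [[0,0,0],0.072]

```text
time_s: 11.52
tcp_pos: [0.5635, -0.2099, 0.2981]
tool_rot: [[0.321, 0.947, -0.001], [0.947, -0.321, 0.001], [0.0, -0.001, -1.0]]
force: [0.1, -0.2, -0.2]
finger_gap: 1.0
```

```bash
python3 - <<'E'
from h import *
import pickle
s=robot.state()
print(s['tcp_pos'],s['time_s'],s['force'],s['joint_pos'],s['tool_rot'])
im=cams.read_camera('wrist');cv2.imwrite(f'pics/wrist7.png',im);pickle.dump(s,open('w7.pkl','wb'))
E
```

```text
[ 0.5635 -0.2099  0.2981] 11.525 [ 0.0806 -0.173  -0.2043] [ 0.8068  0.357  -0.6665  1.5065  0.2226  1.3564 -0.2035] [[ 0.321   0.9471 -0.0011]
 [ 0.9471 -0.321   0.0005]
 [ 0.0002 -0.0012 -1.    ]]
```

View pics/wrist7.png

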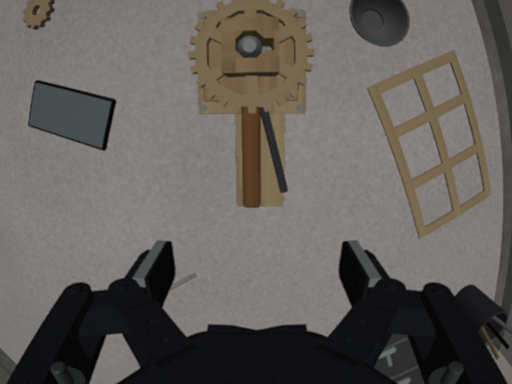

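The grip runs down the middle at columns 243–260, the lever is at its right ending at (283,190), and the jaws straddle both, at columns 172 and 340.

```bash
python3 - <<'E'
from h import *
import pickle
s=pickle.load(open('w7.pkl','rb'))
im=cv2.imread('pics/wrist7.png')
cv2.imwrite('pics/wrist7c.png',cv2.resize(im[100:215,215:310],(95*5,115*5),interpolation=cv2.INTER_CUBIC))
for x,y,z in[(243,170,.054),(260,170,.054),(244,125,.054),(260,125,.054),(244,205,.054),(260,205,.054)]:
    print((x,y),s['tool_rot'].T@(wplane((x,y),z,s)-s['tcp_pos']))
E
```

```text
(243, 170) [-0.0006 -0.0144  0.2441]
(260, 170) [-0.0006  0.0041  0.2441]
(244, 125) [ 0.0484 -0.013   0.2441]
(260, 125) [0.0484 0.0039 0.2441]
(244, 205) [-0.0412 -0.0138  0.2441]
(260, 205) [-0.0412  0.0042  0.2441]
```

View pics/wrist7c.png

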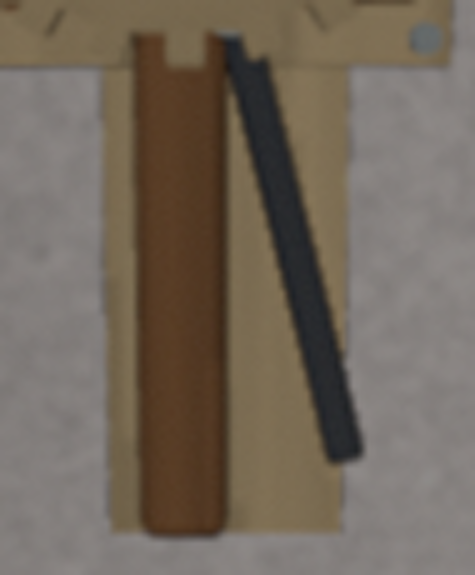

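Call:
move_arm:
  increments:
    - [[0,0,-6],0.015]
    - [[0,0,-12],0.015]
    - [[0,0,-16],0.015]
    - [[0,0,-19],0.015]
    - [[0,0,-20],0.015]
    - [[0,0,-20],0.015]

```text
time_s: 12.32
tcp_pos: [0.5638, -0.2098, 0.0991]
tool_rot: [[0.305, 0.952, -0.0], [0.952, -0.305, 0.0], [0.0, -0.0, -1.0]]
force: [0.7, -0.6, 1.1]
finger_gap: 0.999
```

Call:
move_arm:
  increments:
    - [[0,0,0],0]
    - [[0,0,0],0]
    - [[0,0,0],0]
    - [[0,0,0],0]
    - [[0,0,0],0]
    - [[0,0,0],0]
    - [[0,0,0],0]
    - [[0,0,0],0]
  gripper: 0.2
  force: 50

```text
time_s: 13.32
tcp_pos: [0.5617, -0.2095, 0.1005]
tool_rot: [[0.305, 0.952, -0.005], [0.952, -0.305, -0.0], [-0.002, -0.005, -1.0]]
force: [-21.0, 5.1, 25.1]
finger_gap: 0.324
```

```bash
python3 - <<'E'
from h import *
s=robot.state()
print(s['tcp_pos'],s['time_s'],s['force'],s['finger_gap'])
im=cams.read_camera('wrist');cv2.imwrite(f'pics/wrist8.png',im)
im=cams.read_camera('side');cv2.imwrite('pics/side8c.png',cv2.resize(im[100:210,160:270],(600,600),interpolation=cv2.INTER_CUBIC))
E
```

```text
[ 0.5617 -0.2095  0.1005] 13.325 [-20.9975   5.1297  25.1293] 0.323863038123902
```

View pics/wrist8.png

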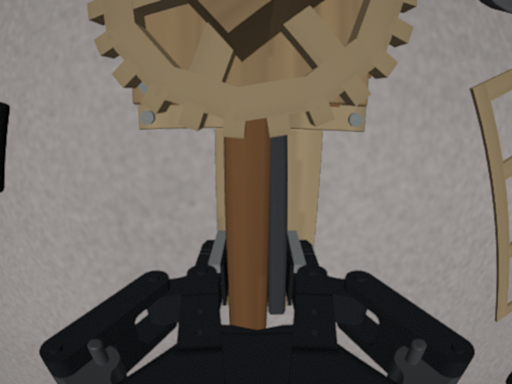

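View pics/side8c.png

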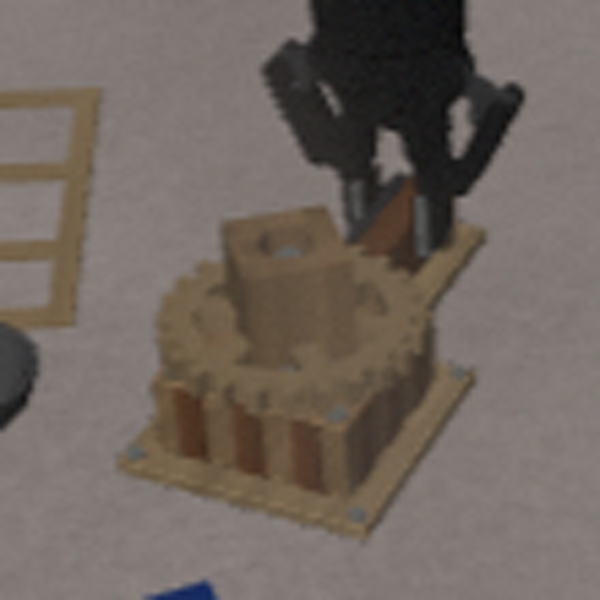

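The lever lies flat against the grip (gap 0.324) and the gear has turned with the shaft. Releasing.

Call:
move_arm:
  increments:
    - [[0,0,0],0]
    - [[0,0,0],0]
    - [[0,0,0],0]
    - [[0,0,0],0]
    - [[0,0,0],0]
    - [[0,0,0],0]
  gripper: 1.0

```text
time_s: 14.18
tcp_pos: [0.5637, -0.21, 0.0989]
tool_rot: [[0.305, 0.952, -0.0], [0.952, -0.305, 0.0], [-0.0, -0.0, -1.0]]
force: [-0.1, 0.6, 0.1]
finger_gap: 1.002
```

Call:
move_arm:
  increments:
    - [[0,0,4],0]
    - [[0,0,10],0]
    - [[0,0,16],0]
    - [[0,0,20],0]
    - [[0,0,20],0]
    - [[0,0,20],0]

```text
time_s: 14.92
tcp_pos: [0.5634, -0.2099, 0.2981]
tool_rot: [[0.305, 0.952, -0.001], [0.952, -0.305, 0.0], [-0.0, -0.001, -1.0]]
force: [-0.1, -0.8, 0.3]
finger_gap: 0.998
```

```bash
python3 - <<'E'
from h import *
s=robot.state()
print(s['tcp_pos'],s['time_s'],s['force'],s['finger_gap'])
im=cams.read_camera('wrist');cv2.imwrite(f'pics/wrist9.png',im)
im=cams.read_camera('side');cv2.imwrite('pics/side9.png',im);cv2.imwrite('pics/side9c.png',cv2.resize(im[100:210,160:270],(600,600),interpolation=cv2.INTER_CUBIC))
E
```

```text
[ 0.5634 -0.2099  0.2981] 14.925 [-0.0858 -0.7915  0.2603] 0.9977440443257272
```

View pics/wrist9.png

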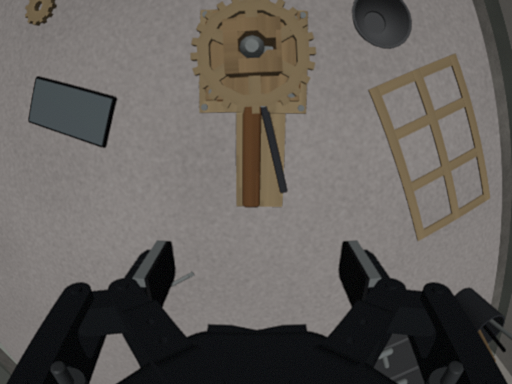

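View pics/side9c.png

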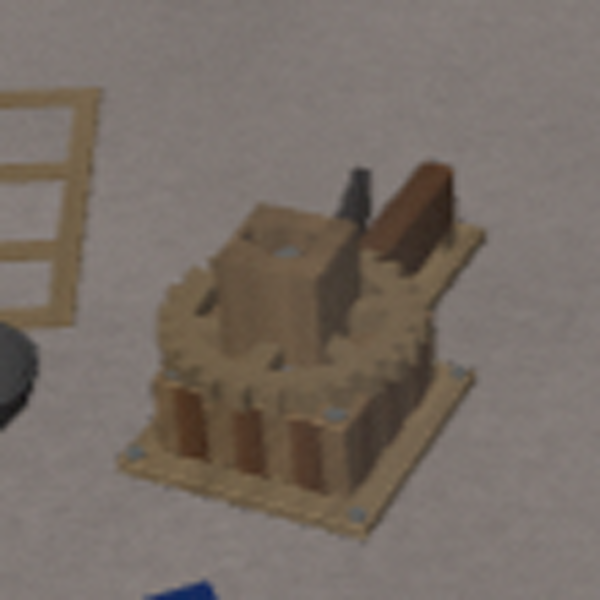

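The lever is back at rest with its end at (283,190), the same as before the squeeze. The gear is back at its starting angle, flat on the collar, and the arm is clear. Handing in.

```bash
python3 -c "
from plant import workorder,robot
print(workorder.finish_job(),robot.state()['time_s'])"
```

```text
the job is handed in; nothing more can be done
the job is handed in; nothing more can be done
```

I fitted the keyed plywood gear onto the drive shaft, squeezed the trigger fully, let it spring back, and handed the job in at about 15 s of the 48 s allowed.

- **Fit:** the gear met the collar at a TCP height of 149 mm, where 148.5 mm was expected, with about 11 N of contact force. The wrist and side pictures show the key in the slot and the gear lying flat.
- **Squeeze:** the lever lay flat against the grip at an opening of 0.324, about 28 mm, against the 29 mm given for a full squeeze. The gear turned with the shaft.
- **Forces:** during the squeeze the wrist read about 21 N sideways and 25 N vertically, below the 120 N limit.
- **Return:** after release, the lever end was back at its rest pixel, the gear was back at its starting angle, and the arm was clear of everything.
- **Left alone:** I did not touch the plain gear or the blue look-alikes. I took no final top view to confirm where they lie.

None of the last checks failed. One earlier travel move stopped 12 mm short, and I corrected it before lowering the gear.

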